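# Stow the spacer roller and pull the cassette by its catches

### The arm

A 7-joint arm with a two-finger parallel gripper is mounted at the origin on the work surface. World frame = base frame: x ahead of the robot, y to its left, z up, the work surface at z = 0. Lengths are in m, angles in degrees, forces in N, time in s.
With the tool pointing down it reaches from about 0.425 to 0.875 m from the base axis. Payload 4.7 kg.
Tool frame: the origin (TCP) lies on the centre line of the jaws, within the pads' length; the fingertips stand 25 mm ahead of it and the grasp point (between the pads) lies 6 mm ahead of it; z points along the fingers, y is the direction in which the jaws open and shut (so a half turn about z gives the same grasp; the last joint's range is limited). The gripper opens to 87 mm and grips with 3 to 60 N. Pads are 19 mm wide; open, the fingers measure 117 mm over their backs; the gripper's body (75 mm by 190 mm) begins 51 mm behind the grasp point.
Start: joints at [-75.396, 18.392, -4.016, 83.108, 1.295, 78.541, -3.26], TCP at [0.155, 0.631, 0.248] pointing down, gripper open.
Joint ranges: [-163.93, 163.93], [-17.29, 119.83], [-79.2, 71.16], [3.27, 140.29], [-89.18, 269.18], [5.43, 117.66], [-154.24, 154.24]. Speed limits (degrees/s): [147.25, 147.25, 180, 180, 180, 180, 180].

### API

Orientations are given as [roll, pitch, yaw] about the fixed x, y, z axes, in that order (R = Rz(yaw) Ry(pitch) Rx(roll)).
In Python, from cell import env gives the robot as it stands.
- The arm moves only by the shell command python3 -m creep 'ROWS' [OPENING] [FORCE]. ROWS is JSON, a list of rows, each an object of numbers: "tx", "ty", "tz": the shift along the tool's x, y, z in m; "rx", "ry", "rz": the turn, a rotation vector about the tool's x, y, z in degrees. In form: [{"tx": .., "ty": .., "tz": .., "rx": .., "ry": .., "rz": ..}, ...]. A call has 1 to 20 rows; each row shifts and turns the commanded pose from where the row before left it, along the tool's axes as they then stand; what a row does not reach is not made up. A row lasts 1/8 s, in which the tool goes at most 62.5 mm and 10.7 degrees, less where a joint would pass 70% of its speed; a pose out of reach is approached as far as the arm can. A call is refused whole if a number of a shift passes 0.0625 or a number of a turn 10.7, either way. A call with a gripper value outside its range is refused whole. OPENING is the finger opening in m, from 0 to 0.087, set as the call begins (- or left out, the last holds). The fingers move at their own pace and stop on an object; FORCE is the grip in N (left out, the last holds). Time passes only in rows, so rows that do not move let the fingers close. It gives the time, the measured TCP pose, the force and the opening at its end, in the units of the state.
- env.get_obs(): the state, without advancing time (a new reading comes with each control period).
- env.read_camera(name): name is "scene" or "side" or "wrist"; returns a dict with "pixels" (420x560x3 uint8, red, green, blue), "intrinsics" (3x3 intrinsics, pixels), "R" (3x3) and "t" (3): a world point X has camera coordinates R X + t. Camera axes: x right, y down, z forward; pixel columns grow to the right and rows downward; lengths in m; the calibration is good to about 2 mm. A picture is of the moment at which its call begins. There is no depth.
- env.sign_off(): hands the job in, once; it reports no verdict.
The state is a dict: "time_s": time; "qpos": joint angles; "joint_velocities": joint speeds; "effort": joint torques, N m; "tool_pos": TCP position; "tool_rot": TCP orientation; "force": force on the tool from outside, world axes, zero at the start; "wrist_torque": the same for the moment, N m; "grip_width": finger opening in m.
Only numpy, scipy, OpenCV 4.12 (cv2) and the standard library are available. Lean on these libraries where they do the work, as an engineer would, in place of code of your own. Each camera call takes 0.05 s, during which the arm holds its last target.

### The job

The roller wedged between the cassette's two spring catches keeps them from being squeezed: take it out and saddle it in the gap on top of the two rollers in the cradle, so that the three make a pyramid, and let go of it. Then, with the cassette still seated, pinch its two catches fully together between the fingers and draw the cassette straight up until its foot is about 5 cm clear above the instrument case. Finish while holding it there, upright and still, by the pinched catches; do not put it down or let go, and do not shift the jar, the meter or the hex-key holder.

Things in the scene. Friction and masses are not known exactly. Their poses are not given: they have to be found in the camera images.
- case_top (a point): centre of the bay's mouth, level with the top face of the bare aluminium instrument case (fixed; 140 mm in x, 160 mm in y, 70 mm high, three round sockets on its -x side). z up; x and y are the axes of the case and the seated cassette. The bay is 62 mm deep, its mouth 63 mm in x by 59 mm in y, with a steel lip along each y side that holds the catches' hooks
- cassette_foot (a point): centre of the underside of the loose grey plug-in cassette (about 0.36 kg, 60 mm in x, 33 mm in y, 68 mm high, 1.5 mm of play in the bay). Seated, it stands on the bay floor, its foot 62 mm below and its flat top 6 mm above the case's top. Axes as the case, z up. Catches on its +y and -y sides stand 36 mm above its top
- cassette_pinch (a point): the place to pinch, midway between the catches, 22 mm above the cassette's flat top, 90 mm above its foot; fingers close along this point's y. The upright dark steel catch plates are 22 mm wide (x), 5 mm thick, 56 mm over their outer faces (46 mm inside) at rest, 44 mm fully pinched, and end 14 mm above this point. Their hooks sit under the case's lips: it comes out only with both pinched
- catch_left (a joint): travel of the catch on the cassette's +y side towards the middle: 0 at rest, 0.006 m fully pinched (stop), sprung outward, 3 N at rest to 6 N at the stop
- catch_right (a joint): the same for the catch on the cassette's -y side
- spacer_center (a point): centre of the spacer roller: loose plain brass roller, diameter 36 mm, 44 mm long, about 0.34 kg; the point's y is its axis. It starts level on a low black seat on the cassette's top, axis along the case's y, ends 1 mm from each catch, centre 24 mm above the cassette's flat top (seat ridges rise 9 mm above that top, within 14.5 mm of the middle in x)
- cradle_floor (a point): centre of the floor of the fixed black plastic cradle, 6 mm above the bench. z up; the two rollers in it lie along its y, side by side in its x. Its walls at x = +-36.5 mm rise 20 mm above the floor, its end walls at y = +-24 mm rise 8 mm. A roller saddled on the two has its centre about 49 mm above this point, over x = 0
- roller_a_center (a point): centre of the roller in the cradle on its -x side, 18 mm above the floor: loose plain brass roller, diameter 36 mm, 44 mm long; the point's y is its axis. Its top is 36 mm above the cradle's floor
- roller_b_center (a point): the same for the roller on the cradle's +x side, touching the first or within about 1 mm of it
- jar: bystander: small jar with a yellow cap, 44 mm in diameter, 55 mm high; origin under its centre
- meter: bystander: orange hand-held meter lying flat, 75 x 150 x 34 mm, with a round dial; origin under its centre
- hexkeys: bystander: green holder 50 x 30 x 24 mm with four hex keys sticking out to its +x, up to 135 mm; origin under the holder's centre
There are look-alikes about, which are no part of the job. Leave any blue or red look-alike of the part that bears roller_a_center alone.

How it is judged:
By the outcome, as a careful person would: the job done as asked, in the order asked, and still so for the second after the job is handed in, while the arm keeps its last pose, push and grip.
It also fails if it takes over 58 s, if anything falls off the work surface, if the arm or the gripper's body presses on something with over 40 N, if the wrist force passes 120 N, or if a joint passes its speed limit or range.

## Working session

There is one attempt and no reset: what is moved stays moved. The work goes in short steps, Python scripts to look and compute and a shell command to move; the robot and the scene stay as the last step left them, time stands still between calls to the robot, and variables do not carry over. Pictures are saved under pics/ and viewed, and the job is handed in when it is done.

```bash
ls; mkdir -p pics; cat > h.py <<'E'
import numpy as np, cv2
from cell import env
def shot(name,fn):
    c=env.read_camera(name); cv2.imwrite('pics/'+fn+'.png',c['pixels'][:,:,::-1]); np.savez('pics/'+fn+'.npz',**{k:np.array(v) for k,v in c.items()}); return c
def load(fn): return dict(np.load('pics/'+fn+'.npz'))
def proj(c,X):
    p=c['intrinsics']@(c['R']@np.array(X,float)+c['t']); return p[:2]/p[2]
def ray(c,uv):
    d=c['R'].T@np.linalg.inv(c['intrinsics'])@np.array([uv[0],uv[1],1.]); o=-c['R'].T@c['t']; return o,d/np.linalg.norm(d)
def plane(c,uv,z):
    o,d=ray(c,uv); return o+d*(z-o[2])/d[2]
def tri(obs):
    A=np.zeros((3,3));b=np.zeros(3)
    for c,uv in obs:
        o,d=ray(c,uv);P=np.eye(3)-np.outer(d,d);A+=P;b+=P@o
    X=np.linalg.solve(A,b); return X,[np.round(proj(c,X)-uv,1) for c,uv in obs]
def crop(fn,x0,y0,x1,y1,s,out):
    im=cv2.imread('pics/'+fn+'.png')[y0:y1,x0:x1]; cv2.imwrite('pics/'+out+'.png',cv2.resize(im,None,fx=s,fy=s,interpolation=cv2.INTER_CUBIC))
E
python3 - <<'E'
from h import *
for n in('scene','side','wrist'):
    c=shot(n,n+'0'); print(n,(-c['R'].T@c['t']).round(3),c['R'].round(2).tolist(),c['intrinsics'][0,0])
print(env.get_obs())
E
```

```text
pics
scene [ 1.076 -0.274  0.961] [[0.61, 0.79, -0.0], [0.65, -0.5, -0.57], [-0.45, 0.35, -0.82]] 493.5642279837177
side [0.243 0.542 0.72 ] [[-0.77, -0.64, -0.02], [-0.48, 0.59, -0.65], [0.42, -0.49, -0.76]] 437.80802776947036
wrist [0.085 0.648 0.383] [[0.24, 0.97, -0.0], [0.94, -0.23, 0.27], [0.26, -0.06, -0.96]] 295.41204920207093
{'time_s': 0.15, 'qpos': array([-75.39602393,  18.42913031,  -4.01613501,  83.15743153,
         1.29497008,  78.53994244,  -3.26079403]), 'joint_velocities': array([-0.04269982, -0.14264054, -0.07793797, -0.16794401, -0.03149797,
        0.0263279 , -0.00191894]), 'effort': array([-2.58704331e-04, -4.91801190e+01, -4.04606005e-01, -3.12879252e+01,
       -6.39098743e-02,  4.05920309e-02,  1.13061601e-04]), 'tool_pos': array([0.15495357, 0.63088398, 0.24672717]), 'tool_rot': array([-1.79918710e+02,  4.72235758e-03,  1.66205162e+02]), 'force': array([-0.14430836,  0.22449118, -0.04778197]), 'wrist_torque': array([-0.01159234,  0.00616009,  0.03077343]), 'grip_width': 0.08709187067594398}
```

View pics/scene0.png

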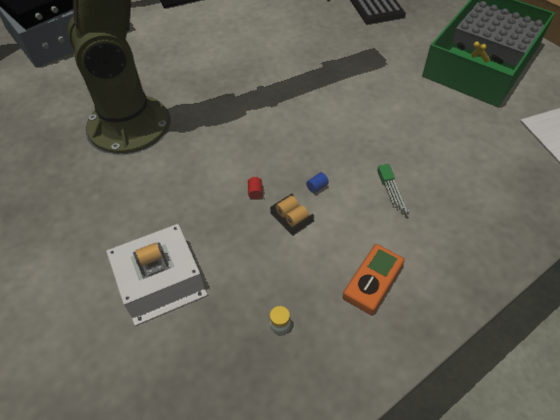

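View pics/side0.png

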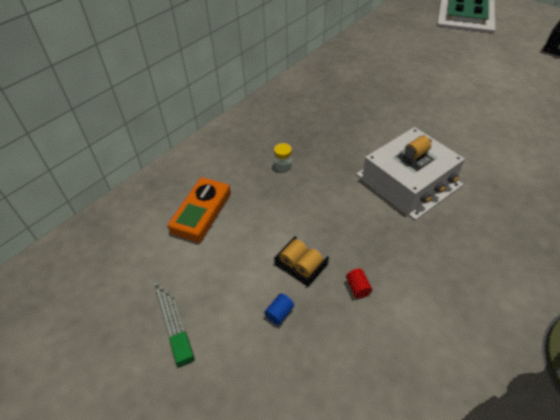

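View pics/wrist0.png

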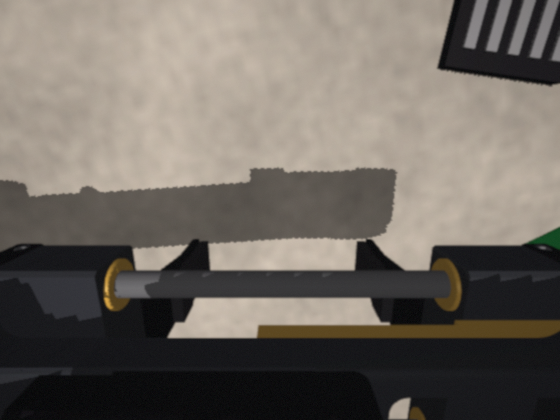

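The scene view shows the brass roller on the case at (149,254), two brass rollers in the black cradle at (289,206) and (298,214), and a red look-alike at (255,187). There is also a blue one at (318,182), and the jar (280,318), meter (374,278) and hex keys (387,173). The same things appear in side: case roller (418,147), cradle (302,260), blue (279,309), red (359,284). The candidates for the spacer are these five rollers, and by the description it is the one on the case.

```bash
python3 - <<'E'
from h import *
crop('scene0',95,210,225,330,6,'sc_case'); crop('side0',345,110,475,220,6,'sd_case')
crop('scene0',235,165,340,245,7,'sc_cr'); crop('side0',255,225,385,330,6,'sd_cr')
E
```

```text
(no output)
```

View pics/sc_case.png

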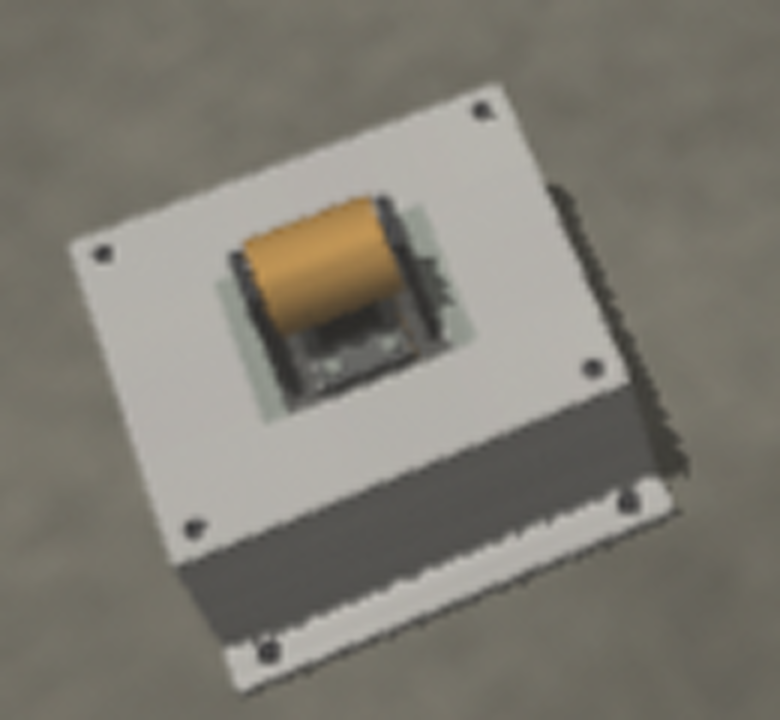

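View pics/sd_case.png

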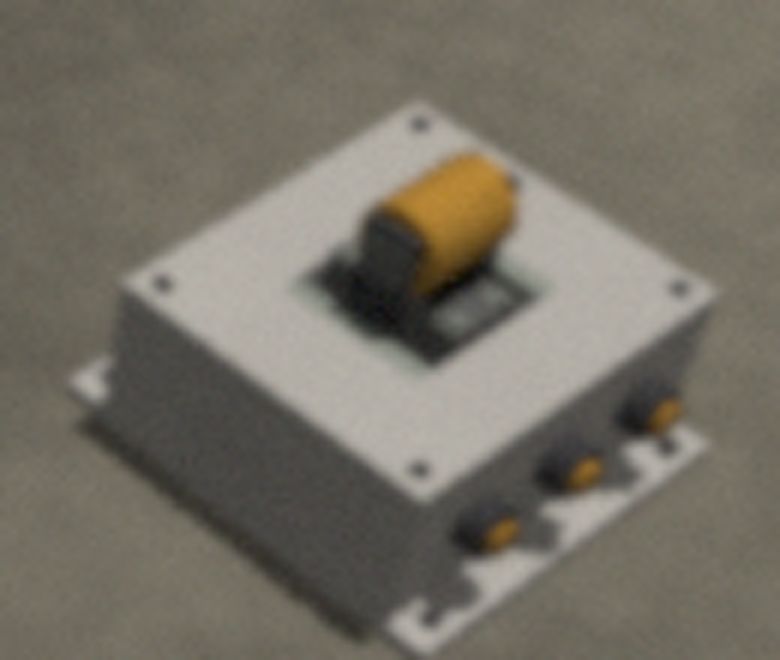

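View pics/sc_cr.png

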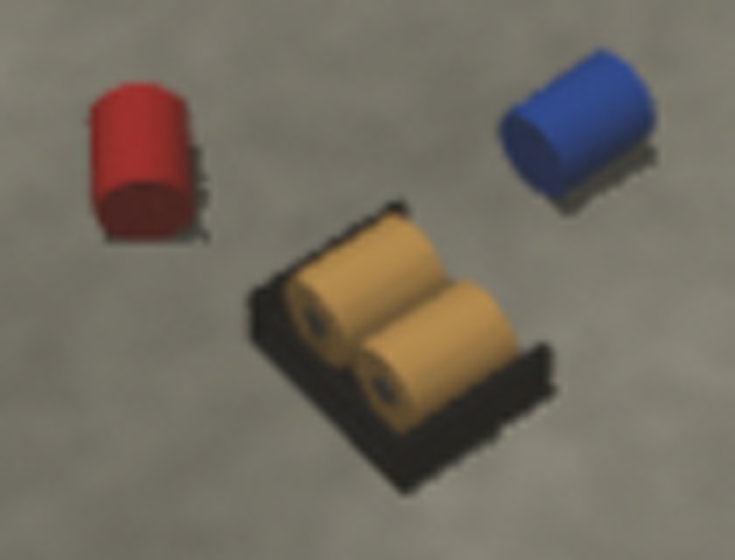

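View pics/sd_cr.png

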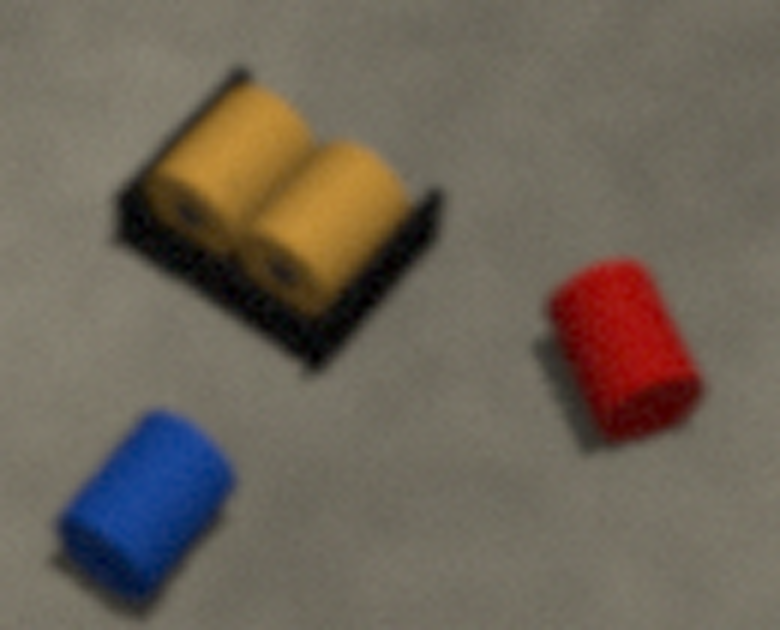

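The close crops confirm it: the roller to take is the brass one between the dark catches on the case. The red and blue rollers lie loose on the bench, and the two cradle rollers are brass with dark bores. Next: coarse positions.

```bash
python3 - <<'E'
from h import *
S=load('scene0');D=load('side0')
f=lambda p,x0,y0,s:np.array([(p[0]+.5)/s-.5+x0,(p[1]+.5)/s-.5+y0])
sc=[f(p,95,210,6) for p in [(70,242),(500,83),(628,383),(175,563)]]
sd=[f(p,345,110,6) for p in [(420,100),(717,292),(428,497),(122,285)]]
P=np.array([plane(S,p,.07) for p in sc]);Q=np.array([plane(D,p,.07) for p in sd])
for A in(P,Q):
    print(A.round(4).tolist(),A.mean(0).round(4)); 
    for i in range(4):
        d=A[(i+1)%4]-A[i];print(np.hypot(*d[:2]).round(4),np.degrees(np.arctan2(d[1],d[0])).round(1))
# sockets side dir
print('socket',plane(D,f((580,470),345,110,6),.03))
# cradle: roller top ends (scene): top line ends
a=lambda p:f(p,235,165,7); b=lambda p:f(p,255,225,6)
print('scene cradle outer top corners z.026',[plane(S,a(p),.026).round(4).tolist() for p in [(250,297),(402,203),(550,347)]], 'base',plane(S,a((405,492)),0).round(4))
print('side ',[plane(D,b(p),.026).round(4).tolist() for p in [(120,195),(240,72),(438,195)]], plane(D,b((312,372)),0).round(4))
print('bores sc',[plane(S,a(p),.024).round(4).tolist() for p in[(316,318),(383,385)]],'sd',[plane(D,b(p),.024).round(4).tolist() for p in[(187,212),(280,270)]])
for n,c,pt in(('jar',S,(280,316)),('meter',S,(374,278)),('red',S,(255,187)),('blue',S,(318,182)),('hex',S,(387,173))): print(n,plane(c,pt,.03).round(3))
E
```

```text
[[0.3966, -0.2364, 0.07], [0.4306, -0.0807, 0.07], [0.5671, -0.1108, 0.07], [0.5328, -0.265, 0.07]] [ 0.4818 -0.1732  0.07  ]
0.1593 77.7
0.1397 -12.4
0.158 -102.5
0.1392 168.1
[[0.5327, -0.2671, 0.07], [0.3969, -0.2361, 0.07], [0.4288, -0.0822, 0.07], [0.5655, -0.107, 0.07]] [ 0.481  -0.1731  0.07  ]
0.1393 167.1
0.1571 78.3
0.139 -10.3
0.1635 -101.6
socket [ 0.40429361 -0.1661878   0.03      ]
scene cradle outer top corners z.026 [[0.4923, 0.126, 0.026], [0.4921, 0.1917, 0.026], [0.5711, 0.1927, 0.026]] base [0.5735 0.1291 0.    ]
side  [[0.5696, 0.1937, 0.026], [0.5704, 0.1314, 0.026], [0.4907, 0.1302, 0.026]] [0.4915 0.1939 0.    ]
bores sc [[0.512, 0.1391, 0.024], [0.5478, 0.1398, 0.024]] sd [[0.5497, 0.1843, 0.024], [0.5133, 0.1829, 0.024]]
jar [ 0.73  -0.027  0.03 ]
meter [0.784 0.185 0.03 ]
red [0.423 0.131 0.03 ]
blue [0.505 0.262 0.03 ]
hex [0.589 0.416 0.03 ]
```

Case centre is about (0.481, -0.173), with the case's x axis at -12°. Cradle centre is about (0.530, 0.1615), yaw about 1°. Both views agree to about 1 mm, and the sizes match the given ones (139×159 against 140×160). I'll turn first, then move over the cradle and look down.

```bash
python3 -m creep '[{"rz":10.7},{"rz":10.7},{"rz":10.7},{"rz":10.7},{"rz":10.7},{"rz":10.7},{"rz":10.7},{"tx":-0.0475,"ty":0.0365},{"tx":-0.0475,"ty":0.0365},{"tx":-0.0475,"ty":0.0365},{"tx":-0.0475,"ty":0.0365},{"tx":-0.0475,"ty":0.0365},{"tx":-0.0475,"ty":0.0365},{"tx":-0.0475,"ty":0.0365},{"tx":-0.0475,"ty":0.0365},{"tx":-0.0475,"ty":0.0365},{"tx":-0.0475,"ty":0.0365}]'
python3 - <<'E'
from h import *
shot('wrist','w1');print(env.get_obs()['tool_pos'],env.get_obs()['tool_rot'])
E
```

```text
[0.15498943 0.63094392 0.2468871 ] [-1.79934842e+02  4.38200194e-03  1.66201718e+02]$[0]: bad value
```

View pics/w1.png

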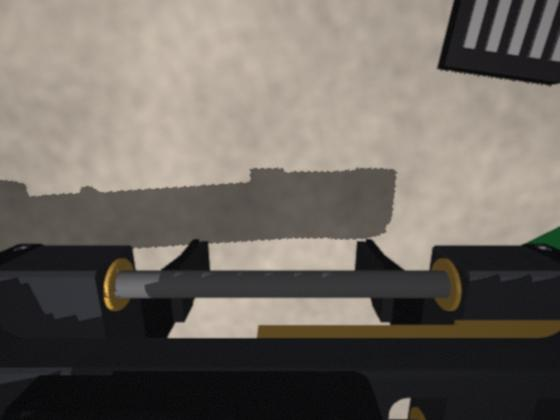

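Refused. Either every key has to be present or 10.7 itself trips the limit, so I'll test with one row.

```bash
python3 -m creep '[{"rz":10.5}]'; python3 -m creep '[{"tx":0,"ty":0,"tz":0,"rx":0,"ry":0,"rz":10.5}]'
```

```text
time_s: 0.32
tool_pos: [0.155, 0.631, 0.2471]
tool_rot: [-180.0, 0.0, 155.4]
force: [0.1, -0.0, -0.3]
grip_width: 0.0874$[0]: bad value
```

The first form works. The boundary value 10.7 and explicit zeros are refused.

```bash
python3 -m creep '[{"rz":9.2},{"rz":9.2},{"rz":9.2},{"rz":9.2},{"rz":9.2},{"rz":9.2},{"rz":9.2},{"tx":-0.0475,"ty":0.0365},{"tx":-0.0475,"ty":0.0365},{"tx":-0.0475,"ty":0.0365},{"tx":-0.0475,"ty":0.0365},{"tx":-0.0475,"ty":0.0365},{"tx":-0.0475,"ty":0.0365},{"tx":-0.0475,"ty":0.0365},{"tx":-0.0475,"ty":0.0365},{"tx":-0.0475,"ty":0.0365},{"tx":-0.0475,"ty":0.0365}]'
python3 - <<'E'
from h import *
shot('wrist','w1');print(env.get_obs()['tool_pos'],env.get_obs()['tool_rot'],env.get_obs()['qpos'].round(1))
E
```

```text
[0.1550754 0.6311244 0.2472341] [-1.79974141e+02  3.45836802e-03  1.55054690e+02] [-76.5  18.4  -2.6  83.2   0.8  78.5 -14.1]$[0]: bad value
```

View pics/w1.png

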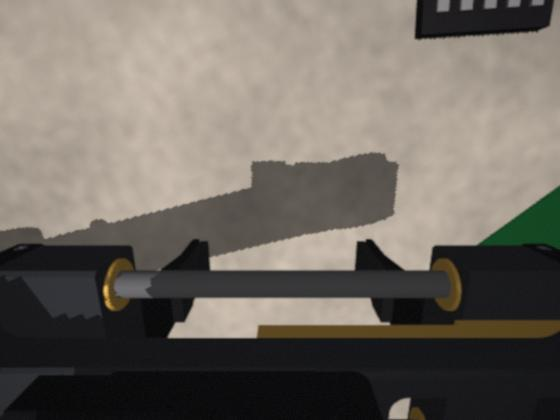

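stderr is printed after stdout, so it was the row with all six keys that worked. Every row needs all keys.

```bash
python3 -m creep '[{"tx":0,"ty":0,"tz":0,"rx":0,"ry":0,"rz":9.1},{"tx":0,"ty":0,"tz":0,"rx":0,"ry":0,"rz":9.1},{"tx":0,"ty":0,"tz":0,"rx":0,"ry":0,"rz":9.1},{"tx":0,"ty":0,"tz":0,"rx":0,"ry":0,"rz":9.1},{"tx":0,"ty":0,"tz":0,"rx":0,"ry":0,"rz":9.1},{"tx":0,"ty":0,"tz":0,"rx":0,"ry":0,"rz":9.1},{"tx":0,"ty":0,"tz":0,"rx":0,"ry":0,"rz":9.1},{"tx":-0.0475,"ty":0.0365,"tz":0,"rx":0,"ry":0,"rz":0},{"tx":-0.0475,"ty":0.0365,"tz":0,"rx":0,"ry":0,"rz":0},{"tx":-0.0475,"ty":0.0365,"tz":0,"rx":0,"ry":0,"rz":0},{"tx":-0.0475,"ty":0.0365,"tz":0,"rx":0,"ry":0,"rz":0},{"tx":-0.0475,"ty":0.0365,"tz":0,"rx":0,"ry":0,"rz":0},{"tx":-0.0475,"ty":0.0365,"tz":0,"rx":0,"ry":0,"rz":0},{"tx":-0.0475,"ty":0.0365,"tz":0,"rx":0,"ry":0,"rz":0},{"tx":-0.0475,"ty":0.0365,"tz":0,"rx":0,"ry":0,"rz":0},{"tx":-0.0475,"ty":0.0365,"tz":0,"rx":0,"ry":0,"rz":0},{"tx":-0.0475,"ty":0.0365,"tz":0,"rx":0,"ry":0,"rz":0}]'
python3 - <<'E'
from h import *
shot('wrist','w1');print(env.get_obs()['tool_pos'],env.get_obs()['tool_rot'],env.get_obs()['qpos'].round(1))
E
```

```text
time_s: 2.5
tool_pos: [0.5373, 0.1679, 0.2478]
tool_rot: [180.0, -0.0, 92.2]
force: [0.6, 0.4, -0.6]
grip_width: 0.087
[0.54228248 0.15826487 0.2481151 ] [179.70551214   0.31671661  91.54411392] [-47.7   8.2  31.6  96.7  -4.   76.1 -13.9]
```

View pics/w1.png

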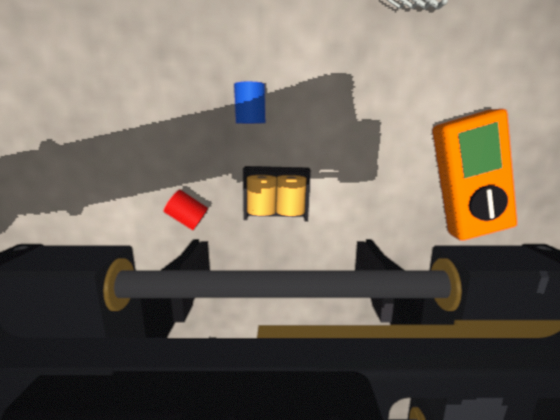

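The wrist view shows the cradle with both brass rollers at (277,196), blue at (250,102), red at (186,210), and the meter at right. Refining the cradle from its mask.

```bash
python3 - <<'E'
from h import *
c=load('w1');im=c['pixels'].astype(np.uint8);h=cv2.cvtColor(im,cv2.COLOR_RGB2HSV)
m=((h[...,0]>10)&(h[...,0]<32)&(h[...,1]>90)&(h[...,2]>60)).astype(np.uint8)
m[:150]=0;m[235:]=0;m[:,:225]=0;m[:,325:]=0
ys,xs=np.nonzero(m);print(xs.min(),xs.max(),ys.min(),ys.max())
r=cv2.minAreaRect(np.c_[xs,ys].astype(np.float32));print(r)
# predicted silhouettes for cradle est
for x0,y0 in((.530,.1615),):
  for dx in(-.036,.036): print(proj(c,(x0+dx,y0,.024)))
  for dx,dy in((-.018,.022),(-.018,-.022),(.018,.022),(.018,-.022)): print(proj(c,(x0+dx,y0+dy,.042)).round(1))
crop('w1',225,145,330,235,7,'w1c')
print(env.get_obs()['tool_pos'],env.get_obs()['tool_rot'])
E
```

```text
246 306 175 216
((276.0, 195.49998474121094), (59.99999237060547, 40.99999237060547), 0.0)
[246.34083631 192.92256784]
[303.99931289 195.128249  ]
[260.1 178.3]
[259.4 214.4]
[290.8 179.5]
[289.1 215.6]
[0.54228248 0.15826487 0.2481151 ] [179.70551214   0.31671661  91.54411392]
```

View pics/w1c.png

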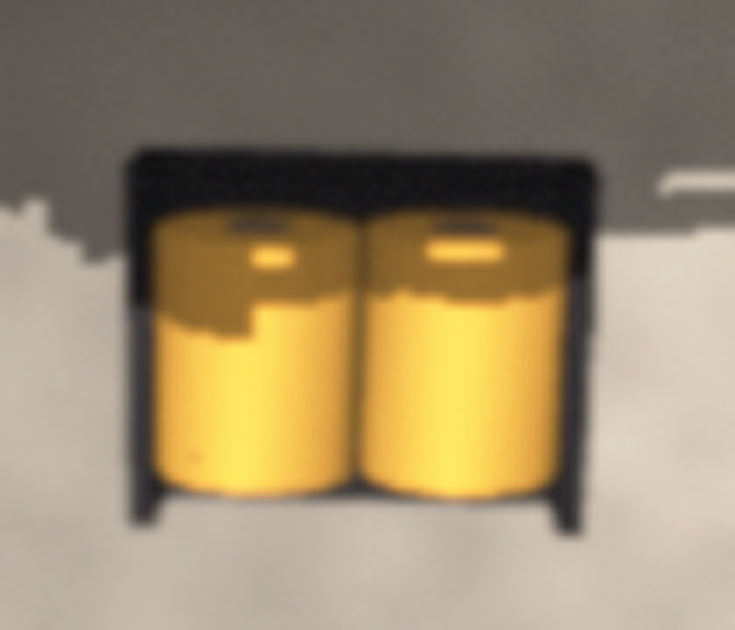

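Refined: the cradle is at (0.531, 0.1615), yaw about 1°, which agrees with the other views. Next, over the case.

```bash
python3 -m creep '[{"tx":0,"ty":0,"tz":0,"rx":0,"ry":0,"rz":6.75},{"tx":0,"ty":0,"tz":0,"rx":0,"ry":0,"rz":6.75},{"tx":-0.056,"ty":0.0015,"tz":0,"rx":0,"ry":0,"rz":0},{"tx":-0.056,"ty":0.0015,"tz":0,"rx":0,"ry":0,"rz":0},{"tx":-0.056,"ty":0.0015,"tz":0,"rx":0,"ry":0,"rz":0},{"tx":-0.056,"ty":0.0015,"tz":0,"rx":0,"ry":0,"rz":0},{"tx":-0.056,"ty":0.0015,"tz":0,"rx":0,"ry":0,"rz":0},{"tx":-0.056,"ty":0.0015,"tz":0,"rx":0,"ry":0,"rz":0},{"tx":0,"ty":0,"tz":0,"rx":0,"ry":0,"rz":0},{"tx":0,"ty":0,"tz":0,"rx":0,"ry":0,"rz":0}]'
python3 - <<'E'
from h import *
shot('wrist','w2');print(env.get_obs()['tool_pos'],env.get_obs()['tool_rot'],env.get_obs()['qpos'].round(1))
E
```

```text
time_s: 3.8
tool_pos: [0.4783, -0.161, 0.2475]
tool_rot: [-180.0, -0.1, 78.6]
force: [0.1, 0.4, -0.6]
grip_width: 0.0869
[ 0.47856603 -0.1602703   0.2474098 ] [-1.79985076e+02 -3.61728696e-02  7.86700652e+01] [-32.3  -0.9  48.  104.8   0.6  75.8   4.2]
```

View pics/w2.png

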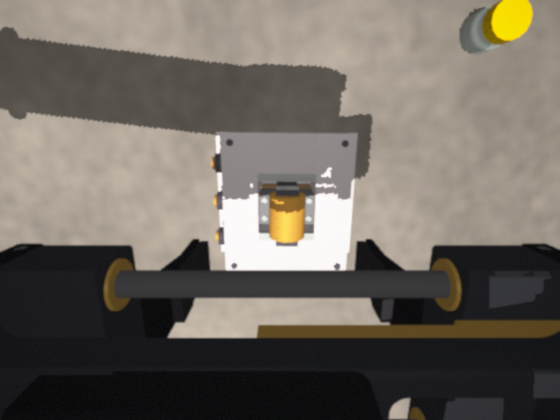

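The roller shows at (287,218) between the dark catches at (287,186) and (287,242). The case is square with the image and its sockets are on the left, as expected.

```bash
python3 - <<'E'
from h import *
c=load('w2');h=cv2.cvtColor(c['pixels'],cv2.COLOR_RGB2HSV)
m=((h[...,0]>8)&(h[...,0]<34)&(h[...,1]>90)&(h[...,2]>50)).astype(np.uint8)
m[:180]=0;m[250:]=0;m[:,:260]=0;m[:,315:]=0
for r in range(190,246,6):
    xs=np.nonzero(m[r])[0]; print(r,xs.min() if len(xs) else None,xs.max() if len(xs) else None)
a=np.radians(-12);ex=np.array([np.cos(a),np.sin(a),0]);ey=np.array([-np.sin(a),np.cos(a),0])
C=np.array([.4814,-.1731,0])
pt=lambda x,y,z:proj(c,C+x*ex+y*ey+[0,0,z]).round(1)
for y in(-.022,.022): print('roller',y,pt(-.0175,y,.104),pt(.0175,y,.104),'top',pt(0,y,.118))
for s in((-.07,-.08),(.07,-.08),(.07,.08),(-.07,.08)): print('corner',s,pt(*s,.07))
print('catch',pt(-.011,.028,.112),pt(.011,.028,.112),pt(-.011,-.028,.112),pt(.011,-.028,.112))
crop('w2',205,125,370,275,4.8,'w2c')
E
```

```text
190 None None
196 270 304
202 270 304
208 270 304
214 270 304
220 270 303
226 269 304
232 269 303
238 272 301
244 None None
roller -0.022 [268.9 237.4] [303.5 237.8] top [286.3 242.7]
roller 0.022 [268.8 194.8] [304.8 195.2] top [287.  198.3]
corner (-0.07, -0.08) [225.5 273. ]
corner (0.07, -0.08) [344.7 274.3]
corner (0.07, 0.08) [355.2 133.6]
corner (-0.07, 0.08) [219.2 132. ]
catch [275.3 190.5] [298.8 190.8] [275.1 246. ] [297.3 246.3]
```

View pics/w2c.png

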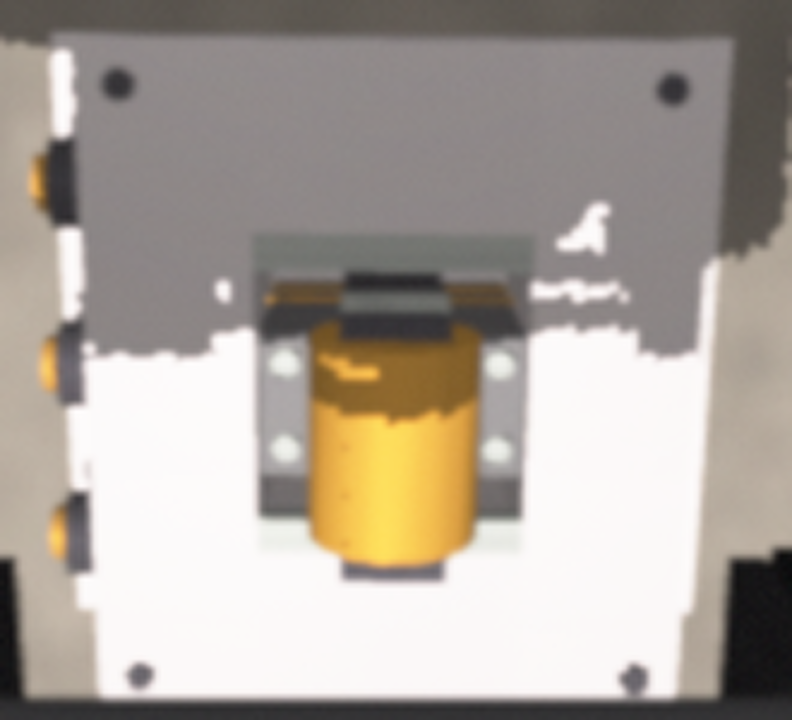

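Predicted and seen edges agree within about 1 px, so I'll align and descend part way.

```bash
python3 -m creep '[{"tx":-0.012,"ty":0.0053,"tz":0,"rx":0,"ry":0,"rz":0.67},{"tx":0,"ty":0,"tz":0.03,"rx":0,"ry":0,"rz":0},{"tx":0,"ty":0,"tz":0.03,"rx":0,"ry":0,"rz":0},{"tx":0,"ty":0,"tz":0,"rx":0,"ry":0,"rz":0},{"tx":0,"ty":0,"tz":0,"rx":0,"ry":0,"rz":0}]'
python3 -c "
from h import *
o=env.get_obs();print(o['tool_pos'],o['tool_rot'],o['qpos'].round(1))"
```

```text
time_s: 4.47
tool_pos: [0.4818, -0.1748, 0.1885]
tool_rot: [179.9, 0.0, 77.9]
force: [-0.2, 0.6, -0.5]
grip_width: 0.0867
[ 0.48184985 -0.17476158  0.1884952 ] [1.79933912e+02 2.63723356e-02 7.78622122e+01] [-30.5   4.1  49.9 108.5  -3.3  68.9   8.4]
```

```bash
python3 -m creep '[{"tx":0.0016,"ty":-0.0006,"tz":0.025,"rx":0,"ry":0,"rz":0},{"tx":0,"ty":0,"tz":0.025,"rx":0,"ry":0,"rz":0},{"tx":0,"ty":0,"tz":0.022,"rx":0,"ry":0,"rz":0},{"tx":0,"ty":0,"tz":0,"rx":0,"ry":0,"rz":0},{"tx":0,"ty":0,"tz":0,"rx":0,"ry":0,"rz":0}]' && python3 -m creep '[{"tx":0,"ty":0,"tz":0,"rx":0,"ry":0,"rz":0},{"tx":0,"ty":0,"tz":0,"rx":0,"ry":0,"rz":0},{"tx":0,"ty":0,"tz":0,"rx":0,"ry":0,"rz":0},{"tx":0,"ty":0,"tz":0,"rx":0,"ry":0,"rz":0},{"tx":0,"ty":0,"tz":0,"rx":0,"ry":0,"rz":0},{"tx":0,"ty":0,"tz":0,"rx":0,"ry":0,"rz":0}]' 0.02 20
python3 -c "
from h import *
o=env.get_obs();print(o['tool_pos'],o['tool_rot'],o['qpos'].round(1));shot('wrist','w3');shot('side','d3')"
```

```text
time_s: 5.1
tool_pos: [0.482, -0.1732, 0.1171]
tool_rot: [179.9, -0.0, 77.8]
force: [0.0, 0.0, -0.7]
grip_width: 0.0868
time_s: 5.85
tool_pos: [0.4807, -0.1728, 0.1155]
tool_rot: [-180.0, -0.0, 77.8]
force: [-0.2, -0.4, 1.0]
grip_width: 0.0355
[ 0.48074348 -0.1728336   0.11552066] [-1.79984891e+02 -3.98873299e-03  7.78341314e+01] [-28.5  10.1  49.5 113.2  -8.8  60.6  12.7]
```

View pics/w3.png

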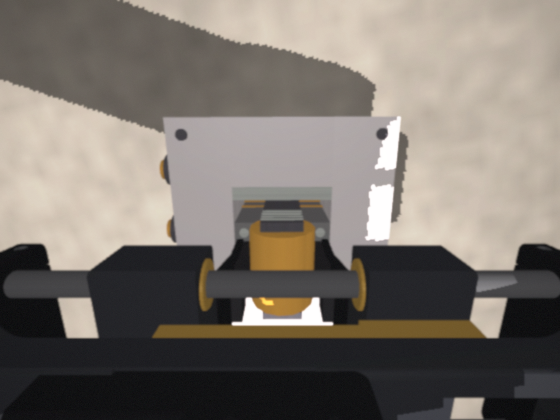

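View pics/d3.png

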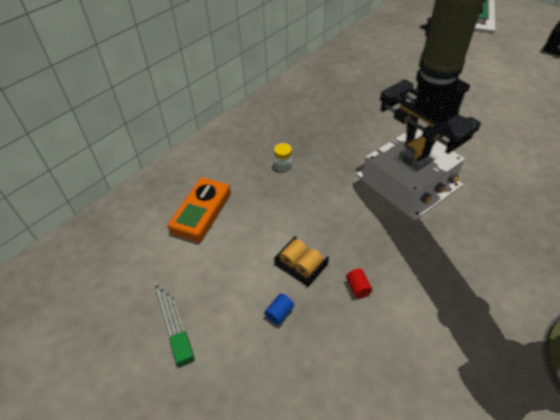

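The roller is gripped between the fingers at (282,262), with the opening 35.5 mm against a 36 mm diameter. Lifting straight up.

```bash
python3 -m creep '[{"tx":0,"ty":0,"tz":-0.008,"rx":0,"ry":0,"rz":0},{"tx":0,"ty":0,"tz":-0.015,"rx":0,"ry":0,"rz":0},{"tx":0,"ty":0,"tz":-0.02,"rx":0,"ry":0,"rz":0},{"tx":0,"ty":0,"tz":-0.03,"rx":0,"ry":0,"rz":0},{"tx":0,"ty":0,"tz":-0.03,"rx":0,"ry":0,"rz":0},{"tx":0,"ty":0,"tz":-0.015,"rx":0,"ry":0,"rz":0},{"tx":0,"ty":0,"tz":0,"rx":0,"ry":0,"rz":0},{"tx":0,"ty":0,"tz":0,"rx":0,"ry":0,"rz":0}]' 
python3 -c "
from h import *
o=env.get_obs();print(o['tool_pos'],o['tool_rot'],o['qpos'].round(1));shot('wrist','w4')"
```

```text
time_s: 6.95
tool_pos: [0.4802, -0.1726, 0.2325]
tool_rot: [-179.9, 0.0, 77.8]
force: [-0.4, -0.2, -3.2]
grip_width: 0.0355
[ 0.48015832 -0.1725788   0.23249334] [-1.79897505e+02  3.67277009e-03  7.78389618e+01] [-31.9   1.   49.8 105.3  -0.8  74.1   6. ]
```

View pics/w4.png

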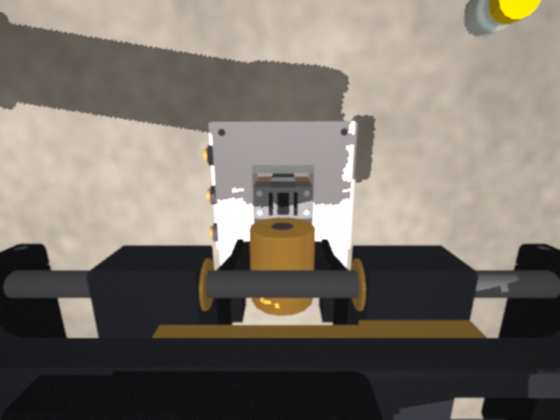

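The roller came up cleanly; the force is -3.2 N, which is its weight. The cassette stayed seated. Going over the cradle.

```bash
python3 -m creep '[{"tx":0.03,"ty":-0.002,"tz":0,"rx":0,"ry":0,"rz":0},{"tx":0.048,"ty":-0.003,"tz":0,"rx":0,"ry":0,"rz":0},{"tx":0.048,"ty":-0.003,"tz":0,"rx":0,"ry":0,"rz":0},{"tx":0.048,"ty":-0.003,"tz":0,"rx":0,"ry":0,"rz":0},{"tx":0.048,"ty":-0.003,"tz":0,"rx":0,"ry":0,"rz":0},{"tx":0.048,"ty":-0.003,"tz":0,"rx":0,"ry":0,"rz":0},{"tx":0.04,"ty":-0.0025,"tz":0,"rx":0,"ry":0,"rz":0},{"tx":0.027,"ty":-0.0015,"tz":0,"rx":0,"ry":0,"rz":0},{"tx":0,"ty":0,"tz":0,"rx":0,"ry":0,"rz":-6.6},{"tx":0,"ty":0,"tz":0,"rx":0,"ry":0,"rz":-6.6},{"tx":0,"ty":0,"tz":0,"rx":0,"ry":0,"rz":0},{"tx":0,"ty":0,"tz":0,"rx":0,"ry":0,"rz":0},{"tx":0,"ty":0,"tz":0,"rx":0,"ry":0,"rz":0}]' 
python3 -c "
from h import *
o=env.get_obs();print(o['tool_pos'],o['tool_rot'],o['qpos'].round(1));shot('wrist','w5')"
```

```text
time_s: 8.62
tool_pos: [0.5314, 0.1607, 0.2335]
tool_rot: [-180.0, 0.0, 90.9]
force: [1.2, 0.3, -3.6]
grip_width: 0.0356
[0.53135803 0.16069591 0.2334838 ] [-1.79996252e+02  5.43891819e-03  9.09447660e+01] [-48.8   7.6  32.1  99.1  -4.2  74.5 -14.9]
```

View pics/w5.png

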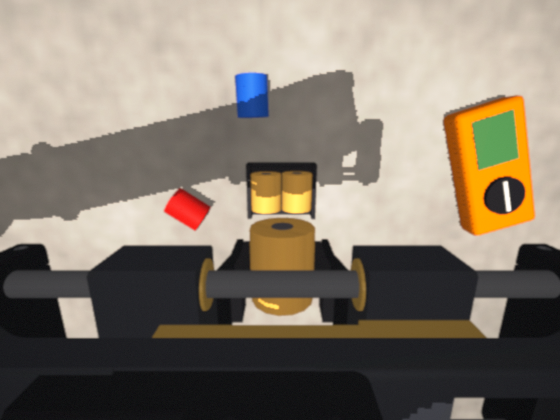

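The held roller at (282,265) lines up with the cradle valley at (281,190). Checking the numbers.

```bash
python3 - <<'E'
from h import *
c=load('w5');h=cv2.cvtColor(c['pixels'],cv2.COLOR_RGB2HSV)
m=((h[...,0]>8)&(h[...,0]<34)&(h[...,1]>90)&(h[...,2]>50)).astype(np.uint8)
for r in(180,190,200,208):
    xs=np.nonzero(m[r,235:330])[0]+235; l,rr=xs.min()-.5,xs.max()+.5
    P=[plane(c,(u,r),.026) for u in(l,rr)]; print(r,l,rr,P[0].round(4),P[1].round(4),'mid',((P[0]+P[1])/2).round(4))
    v=c['pixels'][r,272:290].astype(int).sum(1); print('valley',272+v.argmin(),plane(c,(272+v.argmin(),r),.03).round(4))
# held roller
for r in(240,255): 
    xs=np.nonzero(m[r,235:330])[0]+235; u=(xs.min()+xs.max())/2;print(plane(c,(u,r),.218).round(4))
E
```

```text
180 249.5 312.5 [0.4936 0.1743 0.026 ] [0.5677 0.1756 0.026 ] mid [0.5307 0.1749 0.026 ]
valley 281 [0.5307 0.1756 0.03  ]
190 249.5 312.5 [0.4935 0.1623 0.026 ] [0.5683 0.1636 0.026 ] mid [0.5309 0.163  0.026 ]
valley 281 [0.5309 0.1638 0.03  ]
200 249.5 311.5 [0.4933 0.1501 0.026 ] [0.5676 0.1514 0.026 ] mid [0.5305 0.1508 0.026 ]
valley 281 [0.5311 0.1517 0.03  ]
208 250.5 311.5 [0.4944 0.1402 0.026 ] [0.5681 0.1415 0.026 ] mid [0.5312 0.1408 0.026 ]
valley 281 [0.5313 0.1419 0.03  ]
[0.5322 0.1744 0.218 ]
[0.5321 0.1655 0.218 ]
```

```bash
python3 -m creep '[{"tx":0.0008,"ty":-0.0005,"tz":0.02,"rx":0,"ry":0,"rz":0},{"tx":0,"ty":0,"tz":0.03,"rx":0,"ry":0,"rz":0},{"tx":0,"ty":0,"tz":0.03,"rx":0,"ry":0,"rz":0},{"tx":0,"ty":0,"tz":0.03,"rx":0,"ry":0,"rz":0},{"tx":0,"ty":0,"tz":0.025,"rx":0,"ry":0,"rz":0},{"tx":0,"ty":0,"tz":0.015,"rx":0,"ry":0,"rz":0},{"tx":0,"ty":0,"tz":0,"rx":0,"ry":0,"rz":0},{"tx":0,"ty":0,"tz":0,"rx":0,"ry":0,"rz":0},{"tx":0,"ty":0,"tz":0,"rx":0,"ry":0,"rz":0}]'
python3 -c "
from h import *
o=env.get_obs();print(o['tool_pos'],o['tool_rot'],o['qpos'].round(1))"
```

```text
time_s: 9.8
tool_pos: [0.5317, 0.1621, 0.0848]
tool_rot: [179.9, -0.1, 91.0]
force: [-0.1, 0.1, -2.9]
grip_width: 0.0353
[0.5316783  0.16212256 0.0847555 ] [ 1.79885200e+02 -6.30099541e-02  9.10326585e+01] [-46.7  16.3  30.9 108.3  -9.8  57.9 -10.5]
```

```bash
python3 -m creep '[{"tx":-0.0005,"ty":-0.0006,"tz":0.006,"rx":0,"ry":0,"rz":0},{"tx":0,"ty":0,"tz":0.005,"rx":0,"ry":0,"rz":0},{"tx":0,"ty":0,"tz":0,"rx":0,"ry":0,"rz":0},{"tx":0,"ty":0,"tz":0,"rx":0,"ry":0,"rz":0}]'; python3 -m creep '[{"tx":0,"ty":0,"tz":0.002,"rx":0,"ry":0,"rz":0},{"tx":0,"ty":0,"tz":0,"rx":0,"ry":0,"rz":0},{"tx":0,"ty":0,"tz":0,"rx":0,"ry":0,"rz":0}]'
```

```text
time_s: 10.3
tool_pos: [0.5303, 0.1613, 0.0725]
tool_rot: [180.0, 0.0, 91.0]
force: [0.7, -0.3, -3.4]
grip_width: 0.0354
time_s: 10.68
tool_pos: [0.5304, 0.1614, 0.0708]
tool_rot: [180.0, -0.0, 91.0]
force: [-0.7, -0.0, -0.9]
grip_width: 0.0354
```

```bash
python3 -m creep '[{"tx":0,"ty":0,"tz":0.0008,"rx":0,"ry":0,"rz":0},{"tx":0,"ty":0,"tz":0,"rx":0,"ry":0,"rz":0},{"tx":0,"ty":0,"tz":0,"rx":0,"ry":0,"rz":0}]'; python3 -c "
from h import *
shot('side','d6');crop('d6',235,180,395,310,5,'d6c')"
```

```text
time_s: 11.05
tool_pos: [0.5306, 0.1614, 0.0707]
tool_rot: [180.0, -0.0, 91.0]
force: [-3.7, -0.8, 5.4]
grip_width: 0.0355
```

View pics/d6c.png

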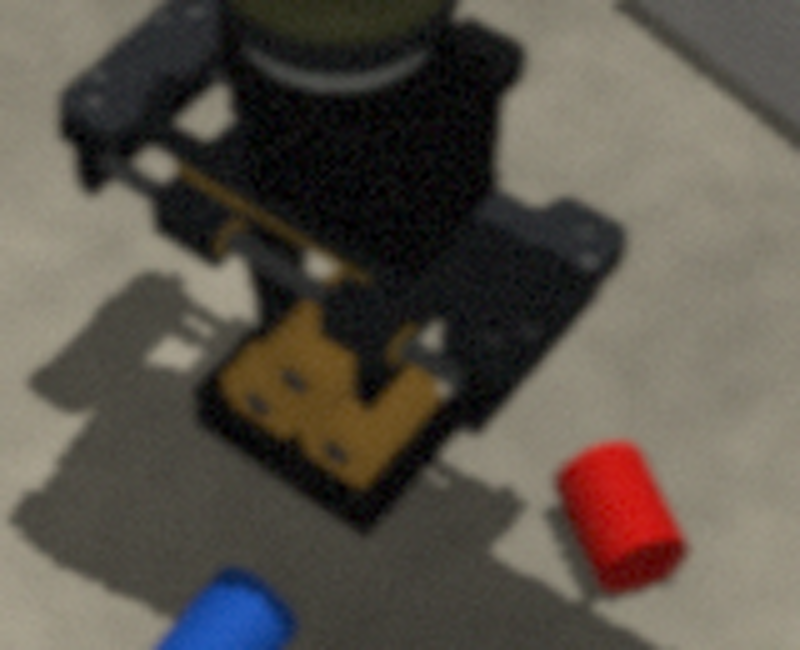

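The three rollers form the pyramid and are in contact (about +5 N up). Opening gently, in two steps.

```bash
python3 -m creep '[{"tx":0,"ty":-0.0003,"tz":-0.0003,"rx":0,"ry":0,"rz":0},{"tx":0,"ty":0,"tz":0,"rx":0,"ry":0,"rz":0}]' 0.0355; python3 -m creep '[{"tx":0,"ty":0,"tz":0,"rx":0,"ry":0,"rz":0},{"tx":0,"ty":0,"tz":0,"rx":0,"ry":0,"rz":0}]' 0.039;  python3 -m creep '[{"tx":0,"ty":0,"tz":0,"rx":0,"ry":0,"rz":0},{"tx":0,"ty":0,"tz":0,"rx":0,"ry":0,"rz":0},{"tx":0,"ty":0,"tz":0,"rx":0,"ry":0,"rz":0},{"tx":0,"ty":0,"tz":0,"rx":0,"ry":0,"rz":0}]' 0.06; python3 -c "
from h import *
shot('wrist','w7')"
```

```text
time_s: 11.35
tool_pos: [0.5303, 0.1614, 0.0706]
tool_rot: [180.0, -0.0, 91.0]
force: [-2.7, -0.2, 5.2]
grip_width: 0.0354
time_s: 11.6
tool_pos: [0.53, 0.1612, 0.0698]
tool_rot: [180.0, 0.0, 91.0]
force: [1.0, 0.1, -0.4]
grip_width: 0.0386
time_s: 12.1
tool_pos: [0.53, 0.1613, 0.0701]
tool_rot: [180.0, -0.0, 91.0]
force: [0.1, -0.7, 0.2]
grip_width: 0.0593
```

View pics/w7.png

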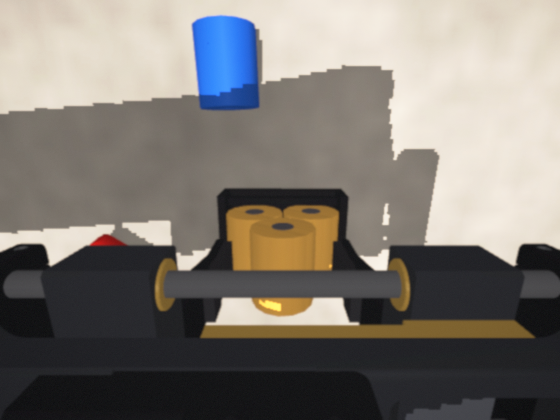

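The roller sits free on the other two: bore at (284,227) in front, lower ones at (254,212) and (312,212), no force on the tool. Rising straight up.

```bash
python3 -m creep '[{"tx":0,"ty":0,"tz":-0.008,"rx":0,"ry":0,"rz":0},{"tx":0,"ty":0,"tz":-0.02,"rx":0,"ry":0,"rz":0},{"tx":0,"ty":0,"tz":-0.03,"rx":0,"ry":0,"rz":0},{"tx":0,"ty":0,"tz":-0.04,"rx":0,"ry":0,"rz":0},{"tx":0,"ty":0,"tz":-0.04,"rx":0,"ry":0,"rz":0},{"tx":0,"ty":0,"tz":-0.022,"rx":0,"ry":0,"rz":0},{"tx":0,"ty":0,"tz":0,"rx":0,"ry":0,"rz":0},{"tx":0,"ty":0,"tz":0,"rx":0,"ry":0,"rz":0}]' 0.085; python3 -c "
from h import *
o=env.get_obs();print(o['tool_pos'],o['tool_rot'],o['qpos'].round(1))
shot('wrist','w8');shot('scene','s8');crop('s8',235,150,340,240,7,'s8c')"
```

```text
time_s: 13.15
tool_pos: [0.5294, 0.1611, 0.2293]
tool_rot: [-179.9, 0.0, 91.0]
force: [-0.2, -0.1, -0.5]
grip_width: 0.085
[0.52940834 0.1611091  0.22930079] [-1.79942593e+02  1.87816870e-02  9.10354307e+01] [-49.1   7.6  32.3  99.6  -4.2  74.1 -14.9]
```

View pics/w8.png

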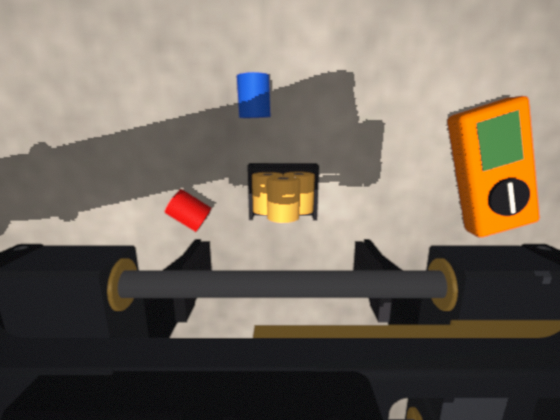

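View pics/s8c.png

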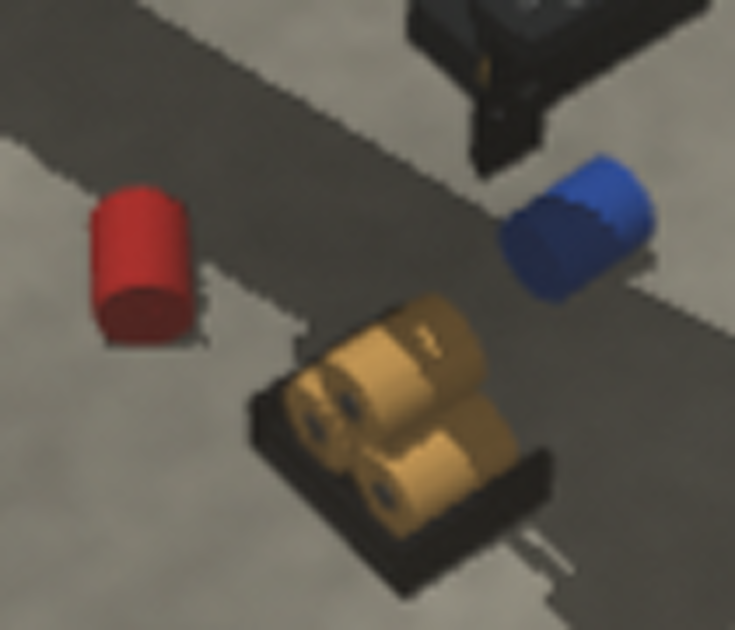

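The pyramid stands. Now over the cassette, with a turn so the jaws close along the case's y (yaw 168).

```bash
python3 -m creep '[{"tx":-0.0476,"ty":-0.0077,"tz":-0.002,"rx":0,"ry":0,"rz":0},{"tx":-0.0476,"ty":-0.0077,"tz":-0.002,"rx":0,"ry":0,"rz":0},{"tx":-0.0476,"ty":-0.0077,"tz":-0.002,"rx":0,"ry":0,"rz":0},{"tx":-0.0476,"ty":-0.0077,"tz":-0.002,"rx":0,"ry":0,"rz":0},{"tx":-0.0476,"ty":-0.0077,"tz":-0.002,"rx":0,"ry":0,"rz":0},{"tx":-0.0476,"ty":-0.0077,"tz":-0.002,"rx":0,"ry":0,"rz":0},{"tx":-0.0476,"ty":-0.0077,"tz":-0.002,"rx":0,"ry":0,"rz":0},{"tx":0,"ty":0,"tz":0,"rx":0,"ry":0,"rz":-9.6},{"tx":0,"ty":0,"tz":0,"rx":0,"ry":0,"rz":-9.6},{"tx":0,"ty":0,"tz":0,"rx":0,"ry":0,"rz":-9.6},{"tx":0,"ty":0,"tz":0,"rx":0,"ry":0,"rz":-9.6},{"tx":0,"ty":0,"tz":0,"rx":0,"ry":0,"rz":-9.6},{"tx":0,"ty":0,"tz":0,"rx":0,"ry":0,"rz":-9.6},{"tx":0,"ty":0,"tz":0,"rx":0,"ry":0,"rz":-9.6},{"tx":0,"ty":0,"tz":0,"rx":0,"ry":0,"rz":-9.6},{"tx":0,"ty":0,"tz":0,"rx":0,"ry":0,"rz":0},{"tx":0,"ty":0,"tz":0,"rx":0,"ry":0,"rz":0}]' 0.087; python3 -c "
from h import *
o=env.get_obs();print(o['tool_pos'],o['tool_rot'],o['qpos'].round(1))
shot('wrist','w9');crop('w9',200,110,380,260,4.4,'w9c')"
```

```text
time_s: 15.38
tool_pos: [0.4818, -0.1728, 0.2436]
tool_rot: [-180.0, -0.1, 167.7]
force: [1.0, 0.3, -0.3]
grip_width: 0.0871
[ 0.48176982 -0.17275113  0.24356185] [-1.79991754e+02 -5.04248624e-02  1.67677522e+02] [-30.8   0.7  48.5 104.2  -0.5  75.4  95.5]
```

View pics/w9.png

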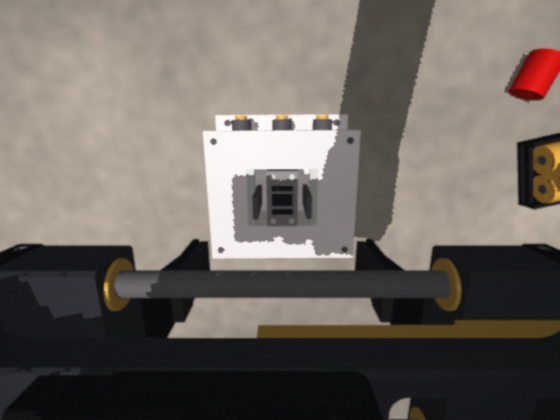

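View pics/w9c.png

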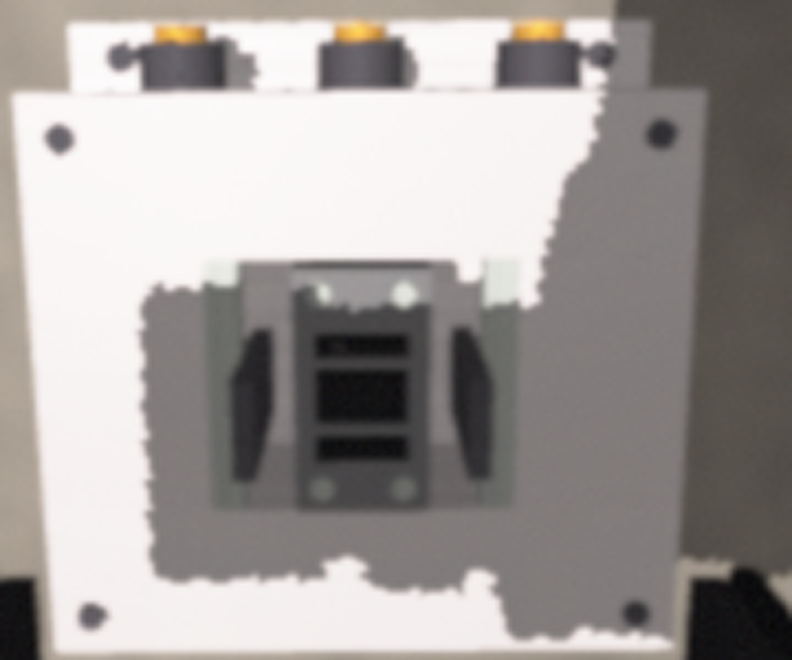

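The two dark catches stand at about (257,202) and (307,202), either side of the empty seat. Checking against prediction.

```bash
python3 - <<'E'
from h import *
c=load('w9')
a=np.radians(-12);ex=np.array([np.cos(a),np.sin(a),0]);ey=np.array([-np.sin(a),np.cos(a),0])
C=np.array([.4814,-.1731,0])
def pt(x,y,z):
    p=proj(c,C+x*ex+y*ey+[0,0,z]); return ((p-[200,110])*4.4).round(0)
for s in(-1,1):
    print('catch outer top',pt(-.011,s*.028,.112),pt(.011,s*.028,.112),'inner',pt(-.011,s*.023,.112),pt(.011,s*.023,.112))
for s in((-.07,-.08),(.07,-.08),(.07,.08),(-.07,.08)): print('corner',s,pt(*s,.07))
print('cass top',[pt(x,y,.076) for x in(-.03,.03) for y in(-.0165,.0165)])
E
```

```text
catch outer top [226. 381.] [230. 480.] inner [250. 380.] [253. 480.]
catch outer top [491. 379.] [489. 479.] inner [467. 379.] [466. 479.]
corner (-0.07, -0.08) [11. 92.]
corner (0.07, -0.08) [ 52. 651.]
corner (0.07, 0.08) [669. 648.]
corner (-0.07, 0.08) [705.  88.]
cass top [array([288., 267.]), array([429., 266.]), array([293., 510.]), array([427., 510.])]
```

Agreement is within about 1 px, with the cassette centre about 0.6 mm towards +y. Descending to the pinch height (TCP about 0.105).

```bash
python3 -m creep '[{"tx":0.0003,"ty":-0.0003,"tz":0.02,"rx":0,"ry":0,"rz":-0.3},{"tx":0,"ty":0,"tz":0.03,"rx":0,"ry":0,"rz":0},{"tx":0,"ty":0,"tz":0.03,"rx":0,"ry":0,"rz":0},{"tx":0,"ty":0,"tz":0.02,"rx":0,"ry":0,"rz":0},{"tx":0,"ty":0,"tz":0,"rx":0,"ry":0,"rz":0},{"tx":0,"ty":0,"tz":0,"rx":0,"ry":0,"rz":0},{"tx":0,"ty":0,"tz":0,"rx":0,"ry":0,"rz":0}]'
```

```text
time_s: 16.3
tool_pos: [0.4825, -0.1732, 0.1451]
tool_rot: [180.0, 0.1, 168.1]
force: [-0.2, -0.2, 0.7]
grip_width: 0.087
```

```bash
python3 -m creep '[{"tx":0.0011,"ty":0.0004,"tz":0.015,"rx":0,"ry":0,"rz":0},{"tx":0,"ty":0,"tz":0.015,"rx":0,"ry":0,"rz":0},{"tx":0,"ty":0,"tz":0.0098,"rx":0,"ry":0,"rz":0},{"tx":0,"ty":0,"tz":0,"rx":0,"ry":0,"rz":0},{"tx":0,"ty":0,"tz":0,"rx":0,"ry":0,"rz":0},{"tx":0,"ty":0,"tz":0,"rx":0,"ry":0,"rz":0}]';  python3 -c "
from h import *
o=env.get_obs();print(o['tool_pos'],o['tool_rot'],o['qpos'].round(1))
shot('wrist','w10')"
```

```text
time_s: 17.05
tool_pos: [0.4811, -0.1726, 0.1047]
tool_rot: [180.0, 0.1, 168.1]
force: [-0.8, 0.0, 0.5]
grip_width: 0.087
[ 0.4810967  -0.17259624  0.10469006] [1.79989688e+02 5.37734057e-02 1.68129978e+02] [-27.5  11.   48.6 113.7  -9.6  59.3 103.6]
```

View pics/w10.png

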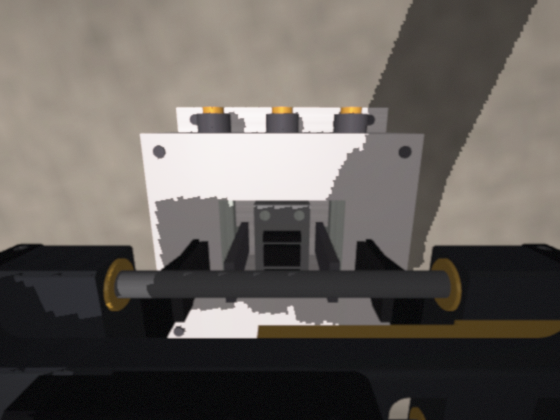

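The fingers stand outside both catches, which show at (238,262) and (326,262). Pinching with 35 N, expecting about 44 mm.

```bash
python3 -m creep '[{"tx":0,"ty":0,"tz":0,"rx":0,"ry":0,"rz":0},{"tx":0,"ty":0,"tz":0,"rx":0,"ry":0,"rz":0},{"tx":0,"ty":0,"tz":0,"rx":0,"ry":0,"rz":0},{"tx":0,"ty":0,"tz":0,"rx":0,"ry":0,"rz":0},{"tx":0,"ty":0,"tz":0,"rx":0,"ry":0,"rz":0},{"tx":0,"ty":0,"tz":0,"rx":0,"ry":0,"rz":0},{"tx":0,"ty":0,"tz":0,"rx":0,"ry":0,"rz":0},{"tx":0,"ty":0,"tz":0,"rx":0,"ry":0,"rz":0}]' 0.03 35;  python3 -c "
from h import *
o=env.get_obs();print(o['tool_pos'],o['tool_rot'],o['grip_width'],o['force'])
shot('wrist','w11')"
```

```text
time_s: 18.1
tool_pos: [0.4808, -0.1726, 0.1045]
tool_rot: [180.0, 0.0, 168.1]
force: [-1.3, -0.1, 4.9]
grip_width: 0.0417
[ 0.48075205 -0.17260125  0.10448252] [1.79995024e+02 9.00711366e-03 1.68130618e+02] 0.04167375573448038 [-1.312371   -0.12046694  4.86201081]
```

View pics/w11.png

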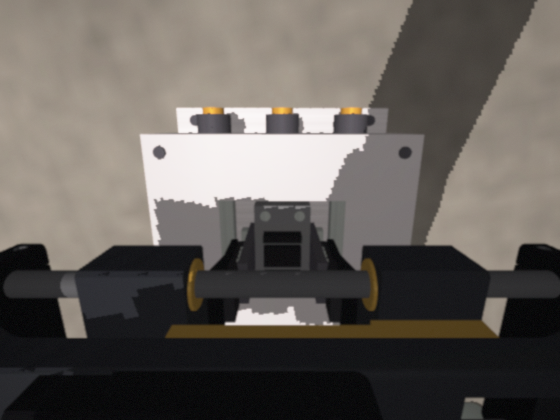

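41.7 mm is a little under the 44 mm expected, with about 5 N up. I'll ease the grip to see whether that is only pad compliance.

```bash
python3 -m creep '[{"tx":0,"ty":0,"tz":0,"rx":0,"ry":0,"rz":0},{"tx":0,"ty":0,"tz":0,"rx":0,"ry":0,"rz":0},{"tx":0,"ty":0,"tz":0,"rx":0,"ry":0,"rz":0}]' - 22;  python3 -c "
from h import *
crop('w11',200,190,370,320,4.4,'w11c')"
```

```text
time_s: 18.52
tool_pos: [0.4808, -0.1726, 0.1044]
tool_rot: [-180.0, 0.0, 168.1]
force: [-1.6, 0.0, 4.1]
grip_width: 0.0428
```

View pics/w11c.png

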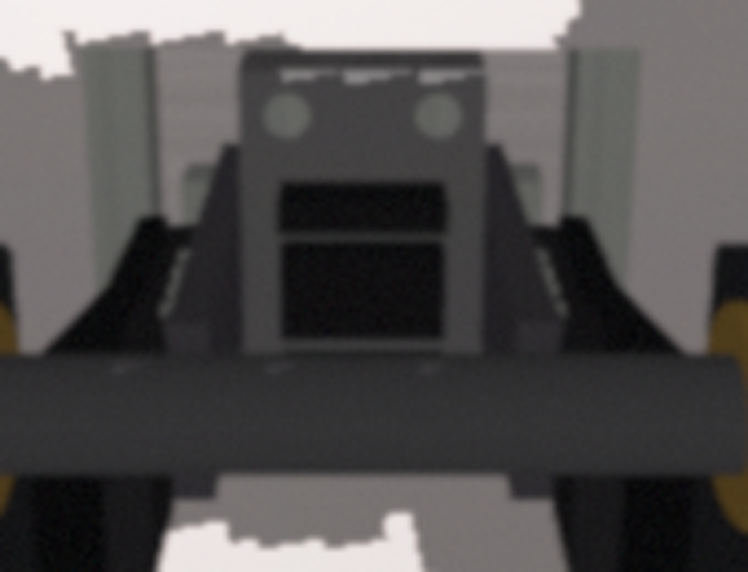

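Grip width against force extrapolates to about 44 mm at about 8 N, so the catches are at their stops and the rest is pad give. Grip 30 N; starting a slow lift with a force check.

```bash
python3 -m creep '[{"tx":0,"ty":0,"tz":0,"rx":0,"ry":0,"rz":0},{"tx":0,"ty":0,"tz":0,"rx":0,"ry":0,"rz":0},{"tx":0,"ty":0,"tz":-0.001,"rx":0,"ry":0,"rz":0},{"tx":0,"ty":0,"tz":-0.002,"rx":0,"ry":0,"rz":0},{"tx":0,"ty":0,"tz":-0.002,"rx":0,"ry":0,"rz":0},{"tx":0,"ty":0,"tz":-0.002,"rx":0,"ry":0,"rz":0},{"tx":0,"ty":0,"tz":-0.001,"rx":0,"ry":0,"rz":0},{"tx":0,"ty":0,"tz":0,"rx":0,"ry":0,"rz":0},{"tx":0,"ty":0,"tz":0,"rx":0,"ry":0,"rz":0}]' - 30;  python3 -c "
from h import *
shot('wrist','w12');crop('w12',200,190,370,320,4.4,'w12c')"
```

```text
time_s: 19.65
tool_pos: [0.4806, -0.1724, 0.1122]
tool_rot: [180.0, -0.0, 168.1]
force: [-0.1, 0.4, -4.1]
grip_width: 0.0416
```

View pics/w12c.png

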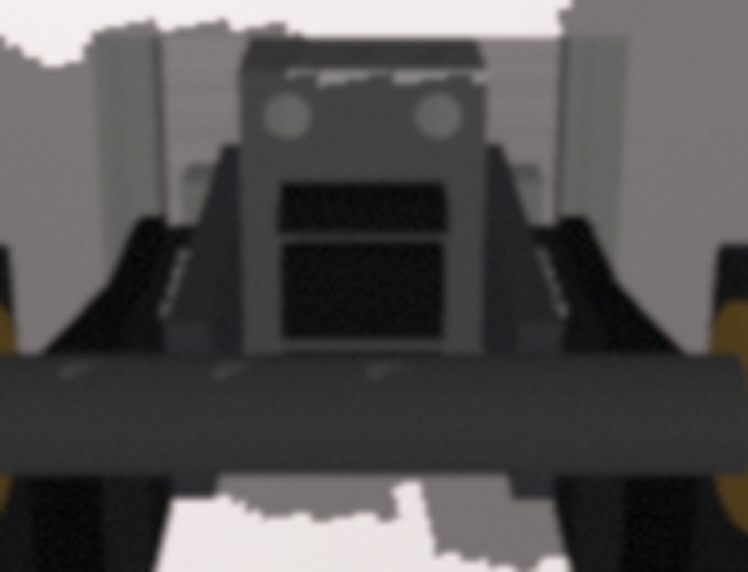

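The cassette comes with the gripper: unchanged against the fingers, and its weight is on the wrist (-4.1 N). Drawing it up to TCP 0.2165.

```bash
python3 -m creep '[{"tx":0,"ty":0,"tz":-0.004,"rx":0,"ry":0,"rz":0},{"tx":0,"ty":0,"tz":-0.007,"rx":0,"ry":0,"rz":0},{"tx":0,"ty":0,"tz":-0.007,"rx":0,"ry":0,"rz":0},{"tx":0,"ty":0,"tz":-0.007,"rx":0,"ry":0,"rz":0},{"tx":0,"ty":0,"tz":-0.007,"rx":0,"ry":0,"rz":0},{"tx":0,"ty":0,"tz":-0.007,"rx":0,"ry":0,"rz":0},{"tx":0,"ty":0,"tz":-0.007,"rx":0,"ry":0,"rz":0},{"tx":0,"ty":0,"tz":0,"rx":0,"ry":0,"rz":0}]'
```

```text
time_s: 20.7
tool_pos: [0.4812, -0.1726, 0.1589]
tool_rot: [180.0, 0.1, 168.1]
force: [0.2, -0.4, -4.6]
grip_width: 0.0419
```

```bash
python3 -m creep '[{"tx":0,"ty":0,"tz":-0.007,"rx":0,"ry":0,"rz":0},{"tx":0,"ty":0,"tz":-0.008,"rx":0,"ry":0,"rz":0},{"tx":0,"ty":0,"tz":-0.008,"rx":0,"ry":0,"rz":0},{"tx":0,"ty":0,"tz":-0.008,"rx":0,"ry":0,"rz":0},{"tx":0,"ty":0,"tz":-0.008,"rx":0,"ry":0,"rz":0},{"tx":0,"ty":0,"tz":-0.008,"rx":0,"ry":0,"rz":0},{"tx":0,"ty":0,"tz":-0.008,"rx":0,"ry":0,"rz":0},{"tx":0,"ty":0,"tz":-0.003,"rx":0,"ry":0,"rz":0},{"tx":0,"ty":0,"tz":0,"rx":0,"ry":0,"rz":0},{"tx":0,"ty":0,"tz":0,"rx":0,"ry":0,"rz":0},{"tx":0,"ty":0,"tz":0,"rx":0,"ry":0,"rz":0},{"tx":0,"ty":0,"tz":0,"rx":0,"ry":0,"rz":0}]'
python3 -c "
from h import *
shot('wrist','w13');shot('scene','s13');shot('side','d13');o=env.get_obs();print(o['tool_pos'],o['joint_velocities'].round(2))
crop('d13',345,60,495,220,3.7,'d13c');crop('w13',200,190,370,320,4.4,'w13c')"
```

```text
time_s: 22.2
tool_pos: [0.4806, -0.1724, 0.2161]
tool_rot: [-180.0, -0.0, 168.1]
force: [0.4, 0.3, -4.3]
grip_width: 0.0423
[ 0.48067179 -0.17245871  0.21618021] [-0.01 -0.03 -0.03 -0.03 -0.14 -0.    0.01]
```

View pics/s13.png

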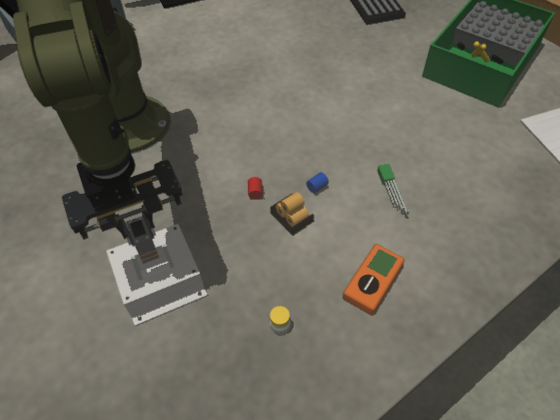

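View pics/d13c.png

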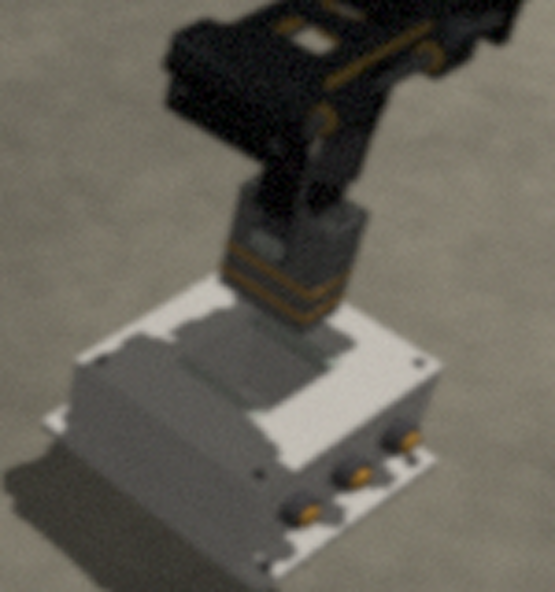

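View pics/w13c.png

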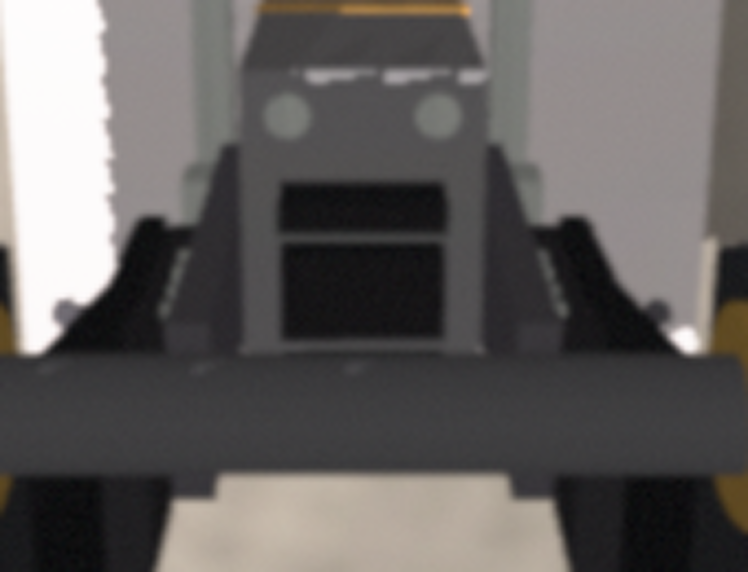

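The scene view shows the cassette held above the case at (150,250), the pyramid at (291,210), and the bystanders at their first pixels. Checking the foot height and bystander shifts.

```bash
python3 - <<'E'
from h import *
D=load('d13');a=np.radians(-12);ex=np.array([np.cos(a),np.sin(a),0]);ey=np.array([-np.sin(a),np.cos(a),0])
C=np.array([.4814,-.1728,0])
for z in(.11,.115,.12,.125): print(z,((proj(D,C-.03*ex+.0165*ey+[0,0,z])-[345,60])*3.7).round(0))
for A,B,bx in(('scene0','s13',[('jar',265,300,300,340),('meter',335,240,410,315),('hex',370,160,415,220),('red',240,170,270,205),('blue',300,165,335,200)]),('side0','d13',[('jar',265,135,300,180),('meter',160,170,240,250),('hex',145,280,205,370)])):
    p,q=load(A)['pixels'],load(B)['pixels']
    for n,x0,y0,x1,y1 in bx:
        f=lambda i:np.float32(cv2.cvtColor(i,cv2.COLOR_RGB2GRAY)[y0:y1,x0:x1]); print(A,n,np.round(cv2.phaseCorrelate(f(p),f(q))[0],2),np.abs(f(p)-f(q)).mean().round(1))
crop('s13',235,150,340,240,7,'s13c')
o=env.get_obs();print(o['time_s'],o['tool_pos'],o['grip_width'],o['force'])
E
```

```text
0.11 [295. 348.]
0.115 [297. 341.]
0.12 [299. 334.]
0.125 [301. 327.]
scene0 jar [ 0.02 -0.06] 11.1
scene0 meter [0.5  0.52] 10.6
scene0 hex [ 0.51 -0.02] 11.1
scene0 red [0.01 0.05] 9.6
scene0 blue [-0.02 -0.08] 10.2
side0 jar [0.08 0.46] 8.6
side0 meter [-0.01  0.02] 8.6
side0 hex [-0.05  0.01] 9.2
22.35 [ 0.48067179 -0.17245871  0.21618021] 0.04177773191553974 [-0.7734638   0.58479495 -4.89103044]
```

View pics/s13c.png

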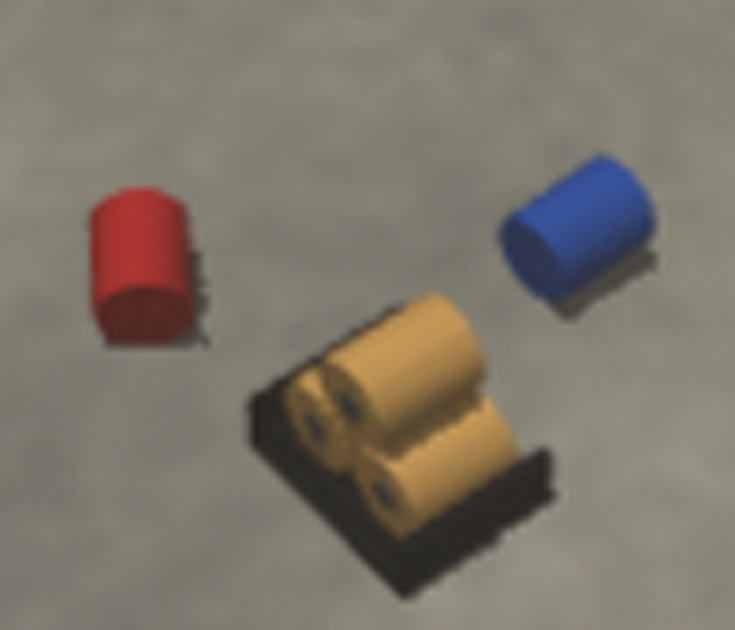

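The pyramid is standing. The foot is at about 0.120–0.124 m, 50–54 mm above the case, and everything is still. Handing in.

```bash
python3 -c "
from h import *
print(env.sign_off())"
```

```text
the job is handed in; nothing more can be done
None
```

I took the wedged roller out and saddled it on the two cradle rollers. I then pinched the seated cassette's catches, drew it straight up, and handed the job in while holding it there (22.4 s of 58 s). No verdict was reported.

**Last checks**
- **Pyramid:** it stands in the final scene picture, and the roller was let go of cleanly, with no force left on the tool.
- **Cassette:** it hangs upright and still by the pinched catches, and the wrist carries about 4.3–4.9 N. Its foot is about 50 mm above the case by arm travel and about 54 mm by the side camera, which differ by a few millimetres.
- **Bystanders:** the jar, meter and hex keys showed no real shift. Each had an apparent half-pixel offset in one camera that the other did not show, so I took it as noise. The red and blue rollers did not move.

**Disagreements**
- **Catch opening:** the gripper reads about 42 mm, not the 44 mm given for fully pinched catches. The reading changed with grip force (42.8 mm at 22 N, 41.7 mm at 35 N). I took this as give in the pads with both catches at their stops.
- **Refused commands:** the first few moves were refused because each row needs all six values. Nothing was disturbed.

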